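# Hold the loupe in focus over a resin cabochon on the inspection slide

## Task

Check the cast resin cabochon for bubbles. First slide the carriage, which has an upright grip, along its bars until the cabochon stands opposite the pointer of the focal post and leave it there; then pick up the loupe and hold it level, right way up as it lay, with the middle of its lens straight above the cabochon and at the height of the pointer tip, and finish while still holding it there. The loupe must not touch the slide or its post, and the pointer setting, the two vials near the robot and the empty strip mould beyond the loupe are left as they are.

Things in the scene. Friction and masses are not known exactly. Their poses are not given: they have to be found in the camera images.
- slide_stage: The inspection slide: grey base plate 160 x 340 x 12 mm fixed to the bench, two steel guide bars along it. Origin at bench height, midway between and along the bars; y runs along the bars (the carriage's travel), x points to the edge with scale ticks and focal post, z up. End blocks 27 mm high at y = -157 and +157 mm.
- carriage (a joint): Travel of the carriage along the slide's +y axis, 0 to 0.20 m; the cabochon is at slide y = -100 mm + this value. Friction of about 2 N holds it where it is left. The carriage is an aluminium plate 84 x 72 mm whose top is 32 mm above the bench.
- part_top (a point): Top of the cabochon, a white dome 36 mm across and 10 mm high in a black round nest in the middle of the carriage; 45 mm above the bench. Axes as the slide's.
- slide_grip (a point): Centre of the carriage's grip, an upright black fin 64 mm from the cabochon's centre along the slide's -x: 14 mm thick along the slide's y, 24 mm along x, from 28 to 66 mm above the bench. Nothing stands beside it within 50 mm along y above the base plate (12 mm). The carriage plate begins 22 mm from its centre towards the post.
- focal_mark (a point): Tip of the pointer: the centre of a 10 mm steel ball on a level needle, 55 mm to the slide's +x of the cabochon's path. Its height is the focal height for the lens middle; its slide y is where the cabochon must be. It sticks out from the focal post, a steel rod of 8 mm, 208 mm tall, 80 mm to +x of that path. Both stay as clamped (about 20 N moves them); height 115 to 175 mm, varies.
- loupe_lens (a point): Middle of the loupe's clear lens, half-way up the black lens ring (64 mm outside diameter, 26 mm high). The loupe lies loose and flat on the bench, 0.11 kg, 170 mm long. Axes: z up, square to the lens; the handle points along -x.
- loupe_grip (a point): Centre of the loupe's handle, 85 mm from the middle of the lens along the loupe's -x, at the same height: a black rounded bar 96 mm long along x (from 42 to 138 mm from the lens middle), 20 mm wide, 26 mm high, lying on the bench, so this point is 13 mm above the bench at the start. The loupe balances 50 to 65 mm from the lens middle.
- vial_rose: Bystander: a small screw vial with a white cap, 27 mm wide, 45 mm high, on the bench between the robot and the slide, a little to the right; origin in the middle of its underside.
- vial_magenta: Bystander: a like vial with a ribbed white cap, 27 mm wide, 45 mm high, to the left, near the robot; origin in the middle of its underside.
- xo_mold_1: Bystander: an empty white strip mould 42 x 136 x 12 mm lying on the bench beyond the loupe; origin in the middle of its underside, long along its y.
Not all that is in view belongs to the job. There is more than one size of the part that bears loupe_lens; the job needs the smaller.

How it is judged:
By the outcome, as a careful person would: the job done as asked, in the order asked, and still so for the second after the job is handed in, while the arm keeps its last pose, push and grip.
It also fails if it takes over 48 s, if anything falls off the work surface, if the arm or the gripper's body presses on something with over 40 N, if the wrist force passes 120 N, or if a joint passes its speed limit or range.

## Robot

A 6-joint arm with a two-finger parallel gripper is mounted at the origin on a cart in front of the work surface, level with it; the furniture and walls round the work are solid. World frame = base frame: x ahead of the robot, y to its left, z up, the work surface at z = 0. Lengths are in mm, angles in degrees, forces in N, time in s.
With the tool pointing down it reaches from about 350 to 850 mm from the base axis. Payload 8.1 kg.
Tool frame: the origin (TCP) lies midway between the tips of the shut fingers; the grasp point (between the pads) lies 19 mm behind it; z points along the fingers, y is the direction in which the jaws open and shut (so a half turn about z gives the same grasp; the last joint's range is limited). The gripper opens to 85 mm and grips with 20 to 120 N. Pads are 22 mm wide; open, the fingers measure 114 mm over their backs; the gripper's body (76 mm by 85 mm) begins 54 mm behind the grasp point. The pads swing forward as they close: fully open they stand 13 mm farther back than shut.
Start: joints at [-79.721, 7.471, 85.268, -0, 87.261, -4.893], TCP at [157.05, -579.086, 207.292] pointing down, gripper open.
Joint ranges: [-169.43, 169.43], [-51.17, 129.36], [1.28, 143.12], [-76.62, 256.62], [0, 156.53], [-152.29, 152.29]. Speed limits (degrees/s): [136.94, 136.94, 159.86, 180, 180, 180].

## Interface

Orientations are given as [roll, pitch, yaw] about the fixed x, y, z axes, in that order (R = Rz(yaw) Ry(pitch) Rx(roll)).
In Python, from bench import telemetry, snapshot, camera_params, job gives the robot as it stands. The module is installed in compiled form; this text tells all that it offers.
- The arm moves only by the shell command python3 -m jog 'ROWS' [FORCE]. ROWS is JSON, a list that holds one entry, the list of rows, each a list of 7 numbers: the shift along the tool's x, y, z in units of 50 mm (1.0 is 50 mm), then the turn, a rotation vector about the tool's x, y, z in units of 2 pi rad (1.0 is 2 pi rad), then the opening, from 0 (shut) to 1 (fully open). In form: [[[dx, dy, dz, rx, ry, rz, claw], ...]]. A call has 1 to 12 rows; each row shifts and turns the commanded pose from where the row before left it, along the tool's axes as they then stand; what a row does not reach is not made up. A row lasts 1/8 s, in which the tool goes at most 62.5 mm and 10.7 degrees, less where a joint would pass 70% of its speed; a pose out of reach is approached as far as the arm can. A call with a number of a shift or a turn outside -1 to 1 is refused whole. A call with a gripper value outside its range is refused whole. The fingers move at their own pace and stop on an object; FORCE is the grip in N (left out, the last holds). Time passes only in rows, so rows that do not move let the fingers close. It gives the time, the measured TCP pose, the force and the opening at its end, in the units of the state.
- telemetry.sense(): the state, without advancing time (a new reading comes with each control period).
- snapshot(name): name is "side" or "top"; returns (picture, depth): 400x640x3 uint8, red, green, blue; 400x640 float32, mm along the optical axis (not along the pixel's ray), 0 where there is no reading.
- camera_params(name): a dict with "K" (3x3 intrinsics, pixels), "D" ([k1, k2, p1, p2, k3] as OpenCV has them; the pictures are not rectified), "extrinsics" (4x4, takes a point from camera to world coordinates). Camera axes: x right, y down, z forward; pixel columns grow to the right and rows downward; lengths in mm; the calibration is good to about 2 mm. A picture is of the moment at which its call begins. camera_params takes no time and is no camera call.
- job.hand_in(): hands the job in, once; it reports no verdict.
The state is a dict: "time": time; "joint_pos": joint angles; "qd": joint speeds; "joint_efforts": joint torques, N m; "tool_pos": TCP position; "tcp_rot": TCP orientation; "ft_force": force on the tool from outside, world axes, zero at the start; "wrist_torque": the same for the moment, N m; "finger_gap": finger opening in mm.
Only numpy, scipy, OpenCV 4.12 (cv2) and the standard library are available. Lean on these libraries where they do the work, as an engineer would, in place of code of your own. Each camera call takes 0.05 s, during which the arm holds its last target. There are 200 camera calls.

## Working session

There is one attempt and no reset: what is moved stays moved. The work goes in short steps, Python scripts to look and compute and a shell command to move; the robot and the scene stay as the last step left them, time stands still between calls to the robot, and variables do not carry over. Pictures are saved under pics/ and viewed, about 8 in all and at most 12, crops included, and the job is handed in when it is done.

```bash
mkdir -p pics
python3 - <<'E'
from bench import telemetry, snapshot, camera_params
import cv2, numpy as np
print(telemetry.sense())
for n in ("side","top"):
    p,d=snapshot(n); cv2.imwrite(f"pics/{n}0.png",p[:,:,::-1]); np.save(f"{n}0.npy",d)
    c=camera_params(n); print(n,c["K"],c["D"],np.round(c["extrinsics"],4).tolist())
E
```

```text
{'time': 0.0, 'joint_pos': array([-7.97201170e+01,  7.51364296e+00,  8.53297958e+01, -8.90680226e-04,
        8.72624510e+01, -4.89438430e+00]), 'qd': array([-0.11779871,  0.02867471, -0.08714214, -0.02506657, -0.051796  ,
       -0.13266028]), 'joint_efforts': array([ 9.76492374e-04, -5.69402468e+01, -5.00544655e+01, -1.73047324e-04,
        1.49689091e-02, -1.78253487e-05]), 'tool_pos': array([ 156.948106  , -578.48622517,  206.2548074 ]), 'tcp_rot': array([-1.79894420e+02, -8.14809165e-03,  1.51743031e+01]), 'ft_force': array([-0.28766101,  0.36868816, -1.2545403 ]), 'wrist_torque': array([-0.01748925,  0.03414728,  0.04240661]), 'finger_gap': 85.36863857120386}
side [[387.58856646   0.         326.71107066]
 [  0.         387.58856646 196.73791782]
 [  0.           0.           1.        ]] [-0.06514364  0.          0.          0.          0.        ] [[-0.9246, -0.2065, 0.32, 133.0182], [-0.3803, 0.5477, -0.7453, 723.279], [-0.0214, -0.8108, -0.5849, 818.4618], [0.0, 0.0, 0.0, 1.0]]
top [[387.35127352   0.         318.69686955]
 [  0.         387.35127352 205.0778444 ]
 [  0.           0.           1.        ]] [-0.03145178  0.          0.          0.          0.        ] [[-0.003, -0.9976, 0.0699, 421.1482], [-1.0, 0.0035, 0.0067, -202.4567], [-0.0069, -0.0699, -0.9975, 1482.327], [0.0, 0.0, 0.0, 1.0]]
```

View pics/top0.png

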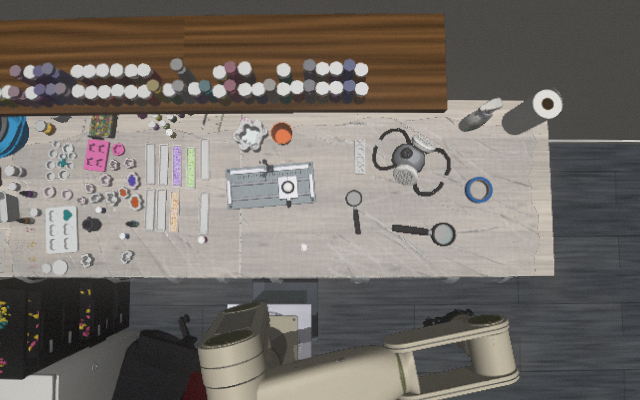

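View pics/side0.png

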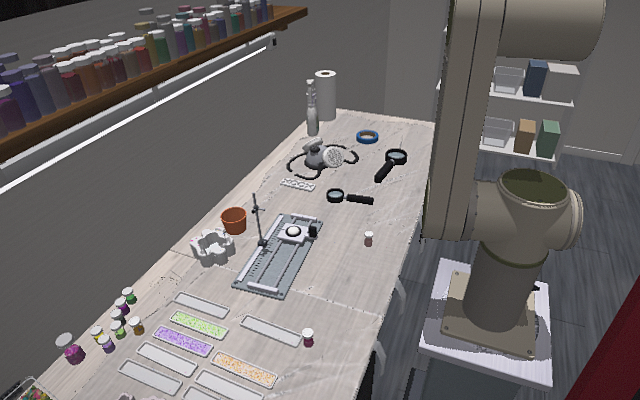

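The top view shows the slide around (270,186), with the carriage at (288,187). The small loupe has its lens at (354,198) and its handle end at (357,232). The larger loupe at (443,234) is not needed. The side view shows the post at (258,220), the carriage at (293,231) and the small loupe at (335,196). I'll enlarge both for exact pixels.

```bash
cat > h.py <<'E'
import cv2, numpy as np
from bench import camera_params
def ray(n,u,v):
    c=camera_params(n); x=cv2.undistortPoints(np.array([[[u,v]]],float),c["K"],np.array(c["D"]))[0,0]
    E=np.array(c["extrinsics"]); return E[:3,3],E[:3,:3]@np.array([x[0],x[1],1])
def onz(n,u,v,z):
    o,d=ray(n,u,v); return o+d*(z-o[2])/d[2]
def pix(n,P):
    c=camera_params(n); E=np.linalg.inv(np.array(c["extrinsics"]))
    return cv2.projectPoints(np.array(P,float).reshape(-1,1,3),cv2.Rodrigues(E[:3,:3])[0],E[:3,3],c["K"],np.array(c["D"]))[0][:,0]
def tri(a,b):
    (o1,d1),(o2,d2)=ray(*a),ray(*b)
    s=np.linalg.lstsq(np.c_[d1,-d2],o2-o1,rcond=None)[0]
    p,q=o1+s[0]*d1,o2+s[1]*d2; return (p+q)/2,np.linalg.norm(p-q)
E
python3 - <<'E'
import cv2,numpy as np
t=cv2.imread("pics/top0.png")[150:245,215:375]; s=cv2.imread("pics/side0.png")[180:305,225:385]
cv2.imwrite("pics/c1.png",cv2.resize(t,None,fx=5,fy=5,interpolation=cv2.INTER_CUBIC))
cv2.imwrite("pics/c2.png",cv2.resize(s,None,fx=4.7,fy=4.7,interpolation=cv2.INTER_CUBIC))
E
```

```text
(no output)
```

View pics/c1.png

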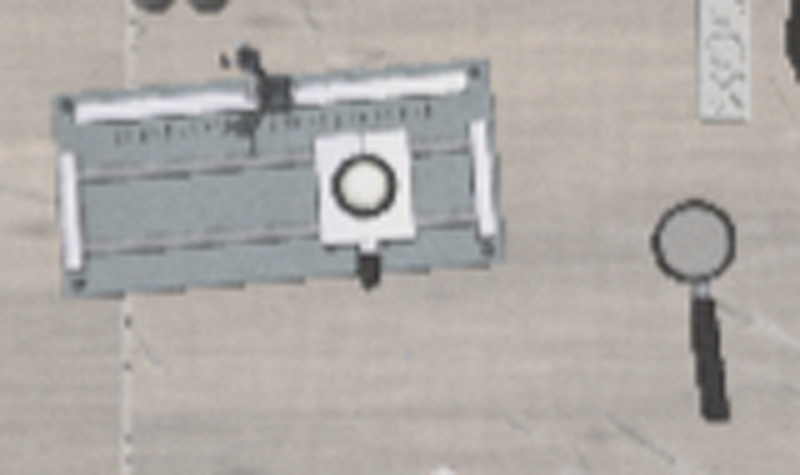

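View pics/c2.png

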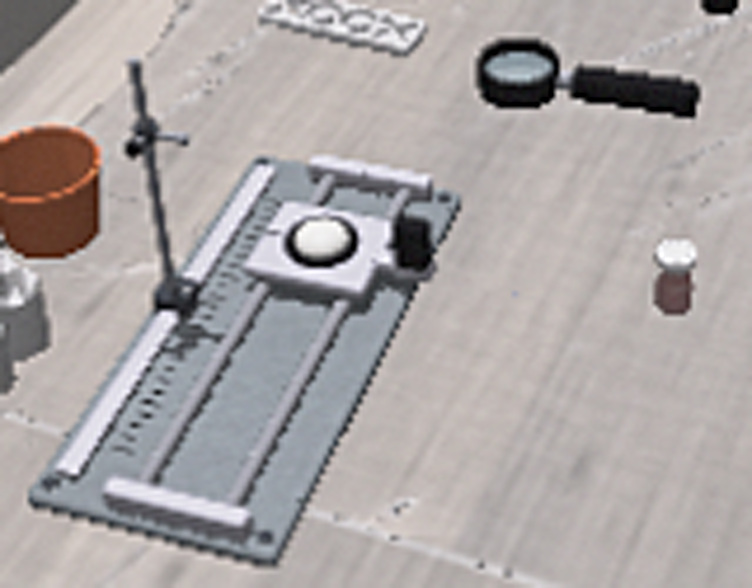

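The crops show the following:
- **Top crop:** plate corners at (56,97), (488,60), (503,260) and (65,295). Cabochon at (364,184), fin at (369,270), lens at (694,241), handle from (703,297) to (715,418).
- **Side crop:** pointer tip at (182,139), post top at (134,65), cabochon at (322,238), lens at (518,68).

Run:
```python
from h import *
np.set_printoptions(precision=1,suppress=True)
T=lambda x,y:("top",215+(x+.5)/5-.5,150+(y+.5)/5-.5)
S=lambda x,y:("side",225+(x+.5)/4.7-.5,180+(y+.5)/4.7-.5)
tc=[onz(*T(*p),12)[:2] for p in[(56,97),(488,60),(503,260),(65,295)]]   # (+x,+y),(+x,-y),(-x,-y),(-x,+y)
sc=[onz(*S(*p),12)[:2] for p in[(32,494),(262,157),(461,195),(278,562)]]
loc=np.array([[80,170],[80,-170],[-80,-170],[-80,170]],float)
for n,w in(("top",tc),("side",sc)):
    w=np.array(w); c=w.mean(0); H=loc.T@(w-c); yaw=np.degrees(np.arctan2(H[0,1]-H[1,0],H[0,0]+H[1,1]))
    R=np.array([[np.cos(np.radians(yaw)),-np.sin(np.radians(yaw))],[np.sin(np.radians(yaw)),np.cos(np.radians(yaw))]])
    print(n,"slide",c,yaw,"resid",(w-c-loc@R.T).ravel())
    for k,p in dict(cabT=onz(*T(364,184),42),finT=onz(*T(369,272),66),cabS=onz(*S(321,240),40)).items(): print(k,p,(p[:2]-c)@R)
    o,d=ray(*S(182,139)); l0=R.T@(o[:2]-c); ld=R.T@d[:2]; s=(55-l0[0])/ld[0]; print("tip slide y,z",l0[1]+s*ld[1],o[2]+s*d[2],"world",o+s*d)
    o,d=ray(*S(134,65)); l0=R.T@(o[:2]-c); ld=R.T@d[:2]; s=(80-l0[0])/ld[0]; print("posttop y,z",l0[1]+s*ld[1],o[2]+s*d[2])
    o,d=ray(*S(148,130)); l0=R.T@(o[:2]-c); ld=R.T@d[:2]; s=(80-l0[0])/ld[0]; print("clamp y,z",l0[1]+s*ld[1],o[2]+s*d[2])
    w=c+R@np.array([80,0]); 
print("lens",tri(T(694,241),S(518,72)),onz(*T(694,241),26),onz(*S(518,68),26))
print("handle",onz(*T(703,297),26),onz(*T(716,418),26),onz(*S(572,82),20),onz(*S(697,100),13))
print("vial",onz(*S(675,250),45))
from scipy import ndimage
print(pix("top",[[500,0,208]]))
```

```text
top slide [601.3  -7. ] 4.382754861506197 resid [-3.7 -4.4 -2.6  2.3  2.9  3.4  3.3 -1.3]
cabT [592.5 -75.8  42. ] [-14.  -67.9]
finT [524.7 -81.8  66. ] [-82.1 -68.7]
cabS [588.4 -67.   40. ] [-17.4 -58.8]
tip slide y,z -25.48324737496671 132.2654644710774 world [658.1 -28.2 132.3]
posttop y,z -24.409457589893577 184.39177223268825
clamp y,z -28.40204414683535 131.7598655983477
side slide [596.8  -1.6] 4.4088239396520486 resid [-1.4 -5.  -4.4  3.   4.7  3.8  1.2 -1.7]
cabT [592.5 -75.8  42. ] [ -9.9 -73.7]
finT [524.7 -81.8  66. ] [-78.  -74.4]
cabS [588.4 -67.   40. ] [-13.3 -64.6]
tip slide y,z -24.299486835435346 138.31521601048485 world [653.5 -21.6 138.3]
posttop y,z -23.599832587971264 189.69781472457578
clamp y,z -27.561917125435116 137.50382326431452
lens (array([ 551.4, -324.9,   11.9]), np.float64(0.10439774274982801)) [ 550.2 -323.7   26. ] [ 545.9 -311.3   26. ]
handle [ 507.9 -330.    26. ] [ 417.  -338.9   26. ] [ 504.7 -316.6   20. ] [ 413.4 -337.    13. ]
vial [ 368.3 -134.5   45. ]
[[260.  208.4]]
```

The path isn't on the plate's centre line, so I'll take the post plane from the cabochon. The two views also disagree by 5–9 mm, so I'll check them against depth with masked centroids.

```bash
cat >> h.py <<'E'
def cloud(n,d):
    c=camera_params(n); h,w=d.shape; u,v=np.meshgrid(np.arange(w),np.arange(h))
    x=cv2.undistortPoints(np.stack([u,v],-1).reshape(-1,1,2).astype(float),c["K"],np.array(c["D"])).reshape(h,w,2)
    P=np.dstack([x[...,0]*d,x[...,1]*d,d]); E=np.array(c["extrinsics"]); W=P@E[:3,:3].T+E[:3,3]; W[d==0]=np.nan; return W
E
python3 - <<'E'
from h import *
np.set_printoptions(precision=1,suppress=True)
for n in("top","side"):
    im=cv2.imread(f"pics/{n}0.png").astype(int); W=cloud(n,np.load(f"{n}0.npy")); g=im.max(2)
    x,y,z=W[...,0],W[...,1],W[...,2]
    def box(a,b,c,d): return (x>a)&(x<b)&(y>c)&(y<d)
    m=box(400,500,-250,-180); print(n,"bench z",np.nanmedian(z[m]))
    m=box(380,620,-400,-260)&(g<75)&(z<45); P=W[m]
    k=P[:,0]>510; print("ring",k.sum(),P[k].mean(0),(P[k].max(0)+P[k].min(0))/2,"zmax",P[:,2].max())
    hnd=P[P[:,0]<495]; print("handle",len(hnd),hnd.mean(0),hnd.min(0),hnd.max(0), np.degrees(np.polyfit(hnd[:,0],hnd[:,1],1)[0]*1))
    m=box(560,640,-120,-30)&(z>27)&(z<38)&(g>150);print("carr plate",m.sum(),np.nanmean(W[m],0))
    m=box(560,640,-120,-30)&(z>39)&(g>150); print("cab",m.sum(),np.nanmean(W[m],0),np.nanmax(z[m]))
    m=box(490,560,-120,-30)&(z>45); print("fin",m.sum(),np.nanmean(W[m],0) if m.any() else 0, np.nanmin(W[m],0),np.nanmax(W[m],0))
    m=box(600,720,-120,80)&(z>60); P=W[m]; print("post\n",np.c_[P,np.argwhere(m)[:,::-1]][np.argsort(P[:,2])])
    m=box(480,720,-220,200)&(z>6)&(z<17); P=W[m][:,:2].astype(np.float32); print("plate",cv2.minAreaRect(P))
E
```

```text
top bench z 1.3196926721191176
ring 6 [ 544.5 -307.1   25.4] [ 542.2 -324.2   26. ] zmax 34.26498703543916
handle 89 [ 456.6 -334.9   26.5] [ 417.7 -344.    20.8] [ 493.  -324.8   34.3] 6.333891582830814
carr plate 216 [597.3 -76.2  32.3]
cab 62 [593.4 -75.7  43.6] 50.10963568657985
fin 29 [525.5 -80.   61.9] [514.5 -87.1  47.4] [536.2 -72.6  69.9]
post
 [[661.4  -6.5  70.6 268.  167. ]
 [663.5  -7.8  79.7 268.  166. ]
 [665.   -9.5  92.2 268.  165. ]
 ...
 [717.5  26.  662.8 216.   96. ]
 [719.6  21.6 663.  218.   95. ]
 [714.5  21.1 664.8 218.   97. ]]
plate ((601.0413208007812, -8.902313232421875), (416.0886535644531, 236.11276245117188), 89.7123794555664)
side bench z 0.39038266219358775
ring 133 [ 545.9 -312.5   16. ] [ 547.2 -319.8   13.5] zmax 31.315237517286846
handle 163 [ 453.2 -326.2   17. ] [ 413.5 -342.2    1.1] [ 494.  -314.8   31.3] 7.963805221130153
carr plate 222 [597.7 -68.9  31.6]
cab 53 [590.  -69.7  42.5] 47.70926431681596
fin 66 [526.5 -74.3  58.2] [515.5 -86.9  45.1] [539.3 -68.8  68.6]
post
 [[663.9  -1.5  60.2 260.  233. ]
 [669.5   0.8  60.3 258.  233. ]
 [664.7  -3.3  62.5 260.  232. ]
 ...
 [715.6  27.9 659.  198.   20. ]
 [719.6  19.3 659.2 199.   19. ]
 [719.5  29.5 659.2 196.   20. ]]
plate ((608.9404296875, -1.6192169189453125), (176.2904815673828, 340.251953125), 4.674356937408447)
```

Run:
```python
from h import *
np.set_printoptions(precision=1,suppress=True)
th=np.radians(4.5); ex=np.array([np.cos(th),np.sin(th)]); ey=np.array([-ex[1],ex[0]])
S=lambda x,y:("side",225+(x+.5)/4.7-.5,180+(y+.5)/4.7-.5)
T=lambda x,y:("top",215+(x+.5)/5-.5,150+(y+.5)/5-.5)
cs=np.array([590,-69.3]); ct=np.array([593.,-75.8])
def pl(a,c,off):
    o,d=ray(*a); s=(off-(o[:2]-c)@ex)/(d[:2]@ex); p=o+s*d; return (p[:2]-c)@ey,p[2]
print("tip",pl(S(182,139),cs,55),"needle root",pl(S(160,135),cs,75)); print("posttop",pl(S(134,63),cs,80)); print("post low",pl(S(168,270),cs,80),pl(S(152,170),cs,80))
print("top: posttop",[(onz(*T(243,55),208)[:2]-ct)@e for e in(ex,ey)])
for n,c in(("top",ct),("side",cs)):
    W=cloud(n,np.load(f"{n}0.npy")); L=np.dstack([(W[...,:2]-c)@ex,(W[...,:2]-c)@ey,W[...,2]])
    m=(abs(L[...,0]-65)<25)&(abs(L[...,1]-50)<60)&(L[...,2]>50)&(L[...,2]<230)
    P=np.c_[L[m],np.argwhere(m)[:,::-1]]; print(n,"\n",np.array2string(P[np.argsort(P[:,2])],threshold=10000))
im=cv2.imread("pics/top0.png")[155:185,250:285]; jm=cv2.imread("pics/side0.png")[187:247,245:275]
a=cv2.resize(im,None,fx=10,fy=10,interpolation=0); b=cv2.resize(jm,None,fx=10,fy=10,interpolation=0)
o=np.zeros((600,660,3),np.uint8); o[:300,:350]=a; o[:,355:655]=b; cv2.imwrite("pics/c3.png",o)
```

```text
tip (np.float64(63.0214430409306), np.float64(156.08211601224662)) needle root (np.float64(54.18602931821521), np.float64(148.2731973321462))
posttop (np.float64(62.26108123962834), np.float64(206.47912981661568))
post low (np.float64(61.96098172359236), np.float64(43.951153807608875)) (np.float64(61.54477975068943), np.float64(125.53004533267085))
top: posttop [np.float64(71.61333800393334), np.float64(60.939786464503044)]
top 
 [[ 79.5  61.4  56.8 269.  166. ]
 [ 75.4  61.4  58.9 269.  167. ]
 [ 73.6  63.7  70.6 268.  167. ]
 [ 75.6  62.3  79.7 268.  166. ]
 [ 77.   60.5  92.2 268.  165. ]
 [ 73.4  64.2  93.7 267.  166. ]
 [ 75.5  62.8 102.2 267.  165. ]
 [ 76.8  61.  114.5 267.  164. ]
 [ 73.4  64.8 114.7 266.  165. ]
 [ 74.8  63.  126.3 266.  164. ]
 [ 75.6  80.6 150.  260.  163. ]
 [ 70.9  70.1 152.  263.  164. ]
 [ 70.2  66.4 153.8 264.  164. ]
 [ 48.9  64.4 154.  265.  170. ]
 [ 49.2  67.9 154.  264.  170. ]
 [ 66.3  63.  154.8 265.  165. ]
 [ 74.1  72.9 155.1 262.  163. ]
 [ 77.8  76.  155.6 261.  162. ]
 [ 66.3  66.4 155.9 264.  165. ]
 [ 69.5  62.6 156.1 265.  164. ]
 [ 77.
[... 6199 characters left out ...]
198. ]
 [ 77.3  61.9 186.3 255.  199. ]
 [ 80.6  61.  188.4 254.  198. ]
 [ 81.9  64.  190.3 253.  198. ]
 [ 86.   61.6 191.2 252.  197. ]
 [ 80.3  60.6 191.7 254.  197. ]
 [ 81.8  63.2 193.2 253.  197. ]
 [ 80.7  59.  193.9 254.  196. ]
 [ 84.3  63.6 196.4 252.  196. ]
 [ 80.3  64.9 198.1 253.  196. ]
 [ 79.1  60.8 198.9 254.  195. ]
 [ 81.7  61.8 199.1 253.  195. ]
 [ 80.6  57.6 199.8 254.  194. ]
 [ 82.4  59.8 201.  253.  194. ]
 [ 82.7  65.3 201.3 252.  195. ]
 [ 82.7  64.5 204.1 252.  194. ]
 [ 81.3  60.8 205.3 253.  193. ]
 [ 77.8  61.2 206.2 254.  193. ]
 [ 84.8  59.4 207.  252.  192. ]
 [ 82.6  63.8 207.  252.  193. ]
 [ 81.8  59.1 207.4 253.  192. ]
 [ 78.8  58.8 207.8 254.  192. ]]
```

View pics/c3.png

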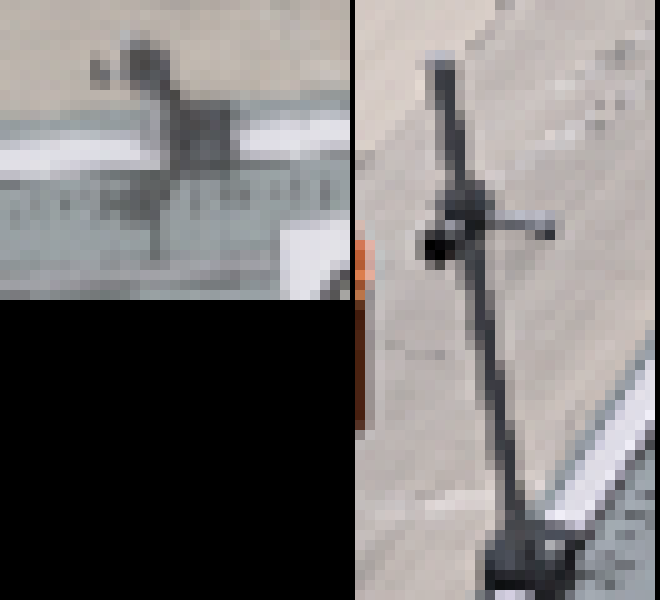

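The picture shows the pointer tip at side pixel (263.5,209.5). Depth from both views puts it about 62 mm along slide +y from the cabochon's present place, at z ≈ 156. Next I'll go above the fin.

```bash
python3 -m jog '[[[0,0,0,0,0,0.0296,0.7],[0.74,-0.857,0,0,0,0,0.7],[0.74,-0.857,0,0,0,0,0.7],[0.74,-0.857,0,0,0,0,0.7],[0.74,-0.857,0,0,0,0,0.7],[0.74,-0.857,0,0,0,0,0.7],[0.74,-0.857,0,0,0,0,0.7],[0.74,-0.857,0,0,0,0,0.7],[0.74,-0.857,0,0,0,0,0.7],[0.74,-0.857,0,0,0,0,0.7],[0.74,-0.857,0,0,0,0,0.7],[0.74,-0.857,0,0,0,0,0.7]]]' 40; python3 -m jog '[[[0,0,0.7,0,0,0,0.6],[0,0,0.7,0,0,0,0.6],[0,0,0,0,0,0,0.6],[0,0,0,0,0,0,0.6]]]'
python3 - <<'E'
from bench import snapshot
import cv2,numpy as np
for n,(a,b,c,d) in dict(top=(150,245,215,375),side=(180,300,225,385)).items():
    p,dd=snapshot(n); cv2.imwrite(f"pics/{n}1.png",p[:,:,::-1]); np.save(f"{n}1.npy",dd)
p=cv2.imread("pics/side1.png")[150:280,230:390]; cv2.imwrite("pics/c4.png",cv2.resize(p,None,fx=4.6,fy=4.6,interpolation=cv2.INTER_CUBIC))
E
```

```text
time: 1.6
tool_pos: [526.3, -75.4, 207.0]
tcp_rot: [180.0, 0.0, 4.5]
ft_force: [0.4, -0.2, 0.0]
finger_gap: 60.1
time: 2.1
tool_pos: [526.1, -77.4, 138.5]
tcp_rot: [180.0, -0.0, 4.5]
ft_force: [0.8, -0.1, -0.5]
finger_gap: 50.9
```

View pics/c4.png

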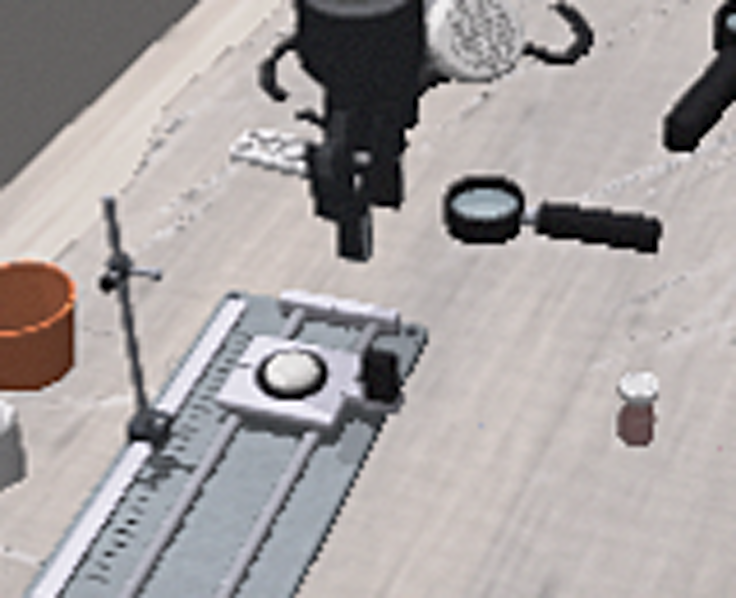

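The gripper is over the fin line, with the fin free at crop (380,375). I'll descend and grip; the fin's y then gives a calibration of the camera bias.

```bash
python3 -m jog '[[[0,0,0.54,0,0,0,0.6],[0,0,0.54,0,0,0,0.6],[0,0,0.54,0,0,0,0.6],[0,0,0.53,0,0,0,0.6],[0,0,0,0,0,0,0.6],[0,0,0,0,0,0,0.6],[0,0,0,0,0,0,0],[0,0,0,0,0,0,0],[0,0,0,0,0,0,0],[0,0,0,0,0,0,0],[0,0,0,0,0,0,0],[0,0,0,0,0,0,0]]]' 40
python3 - <<'E'
from bench import snapshot
from h import *
np.set_printoptions(precision=1,suppress=True)
for n in("top","side"):
    p,d=snapshot(n); cv2.imwrite(f"pics/{n}2.png",p[:,:,::-1]); W=cloud(n,d); x,y,z=W[...,0],W[...,1],W[...,2]; g=p.max(2)
    m=(abs(x-592)<35)&(abs(y+72)<40)&(z>39)&(z<52)&(g>150); print(n,"cab",m.sum(),np.nanmean(W[m],0))
E
```

```text
time: 3.7
tool_pos: [526.6, -77.4, 31.2]
tcp_rot: [180.0, -0.1, 4.5]
ft_force: [-1.7, -0.8, 6.0]
finger_gap: 13.1
top cab 0 [nan nan nan]
side cab 50 [590.4 -69.   42.4]<stdin>:6: RuntimeWarning: Mean of empty slice
```

The grip is on. TCP y puts the cabochon at y ≈ -72.4, midway between the two cameras' values, so their biases are about ±3.4 mm in y. Now I'll slide it 62 mm along slide +y (tool -y) and check before releasing.

```bash
python3 -m jog '[[[0,-0.1,0,0,0,0,0],[0,-0.2,0,0,0,0,0],[0,-0.2,0,0,0,0,0],[0,-0.2,0,0,0,0,0],[0,-0.2,0,0,0,0,0],[0,-0.2,0,0,0,0,0],[0,-0.14,0,0,0,0,0],[0,0,0,0,0,0,0],[0,0,0,0,0,0,0],[0,0,0,0,0,0,0]]]'
cat > chk.py <<'E'
from bench import snapshot
from h import *
import sys
np.set_printoptions(precision=1,suppress=True)
th=np.radians(4.5); ex=np.array([np.cos(th),np.sin(th)]); ey=np.array([-ex[1],ex[0]])
for n in("top","side"):
    A=[]
    for i in range(4):
        p,d=snapshot(n); W=cloud(n,d); x,y,z=W[...,0],W[...,1],W[...,2]; g=p.max(2).astype(int)
        m=(abs(x-587)<30)&(abs(y+11)<40)&(z>38)&(z<52)&(g>150)
        if m.sum()<20: continue
        c=np.nanmean(W[m],0)
        c2=np.r_[(c[:2]@ex),c[:2]@ey]; L=np.dstack([W[...,:2]@ex-c2[0],W[...,:2]@ey-c2[1],z])
        q=(abs(L[...,0]-64)<14)&(abs(L[...,1])<12)&(abs(z-156)<9); s=(abs(L[...,0]-80)<9)&(abs(L[...,1])<12)&(z>60)&(z<140)
        A.append(np.r_[c,np.median(L[q],0) if q.any() else [0]*3,q.sum(),np.mean(L[s],0) if s.any() else [0]*3,s.sum()])
    cv2.imwrite(f"pics/{n}_{sys.argv[1]}.png",p[:,:,::-1])
    print(n,np.array(A))
E
python3 chk.py 3
```

```text
time: 5.05
tool_pos: [521.7, -14.9, 31.1]
tcp_rot: [-180.0, -0.1, 4.5]
ft_force: [-1.7, 2.0, 7.3]
finger_gap: 12.9
top []
side [[584.4  -5.5  42.5  67.3  -1.9 154.8  25.   82.1  -2.6 100.2  61. ]
 [585.4  -5.2  42.1  69.   -2.7 155.4  29.   80.8  -2.5 101.6  62. ]
 [585.3  -5.5  41.9  71.3  -1.7 155.9  30.   81.2  -2.5 100.   60. ]
 [585.6  -5.4  41.9  70.4  -2.4 155.8  30.   80.9  -2.5 100.1  60. ]]
```

```bash
python3 -m jog '[[[0,0,0,0,0,0,0.6],[0,0,0,0,0,0,0.6],[0,0,0,0,0,0,0.6],[0,0,-0.6,0,0,0,0.6],[0,0,-0.9,0,0,0,0.6],[0,0,-0.9,0,0,0,0.6],[0,1,0,0,0,0,0.6],[0,1,0,0,0,0,0.6],[0,1,0,0,0,0,0.6],[0,1,0,0,0,0,0.6],[0,1,0,0,0,0,0.6],[0,0,0,0,0,0,0.6]]]'
python3 chk.py 4
python3 - <<'E'
import cv2,numpy as np
a=cv2.resize(cv2.imread("pics/top_4.png")[155:210,230:320],None,fx=8,fy=8,interpolation=2)
b=cv2.resize(cv2.imread("pics/side_4.png")[185:275,240:330],None,fx=8,fy=8,interpolation=2)
cv2.imwrite("pics/c5.png",a);cv2.imwrite("pics/c6.png",b[:600])
E
```

```text
time: 6.95
tool_pos: [539.8, -268.1, 149.3]
tcp_rot: [180.0, 0.0, 4.3]
ft_force: [-0.9, 0.2, 0.0]
finger_gap: 51.2
top [[586.2 -12.8  43.3  67.8   0.9 158.3  20.   77.3  -0.2  96.9   8. ]
 [585.6 -12.5  43.1  65.8   1.  158.3  21.   77.6  -0.8  98.2   8. ]
 [586.6 -11.   43.2  68.9  -1.2 157.5  21.   76.4  -2.3  99.    8. ]
 [585.8 -13.5  43.   66.1   2.4 157.9  22.   77.1  -0.2  95.8   9. ]]
side [[584.5  -4.9  42.5  70.4  -2.7 155.7  27.   81.8  -3.  100.4  62. ]
 [585.6  -5.2  42.2  70.4  -1.8 155.6  30.   80.9  -2.8 100.   62. ]
 [585.3  -5.2  42.   71.9  -2.4 155.1  29.   81.1  -2.6  99.8  61. ]
 [585.2  -5.2  42.3  68.5  -2.8 155.3  28.   81.2  -2.5 100.9  61. ]]
```

View pics/c5.png

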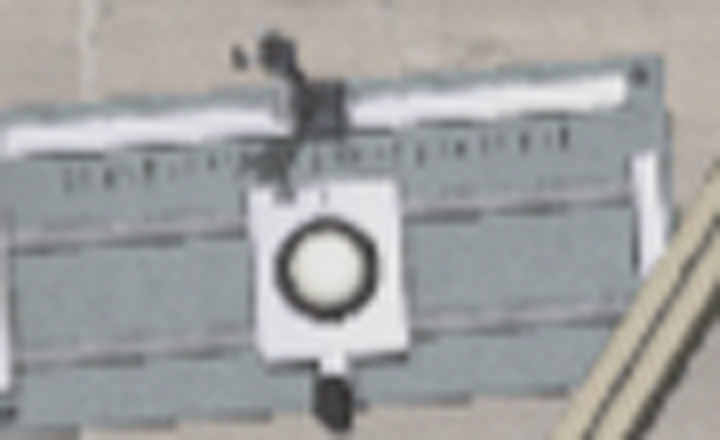

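View pics/c6.png

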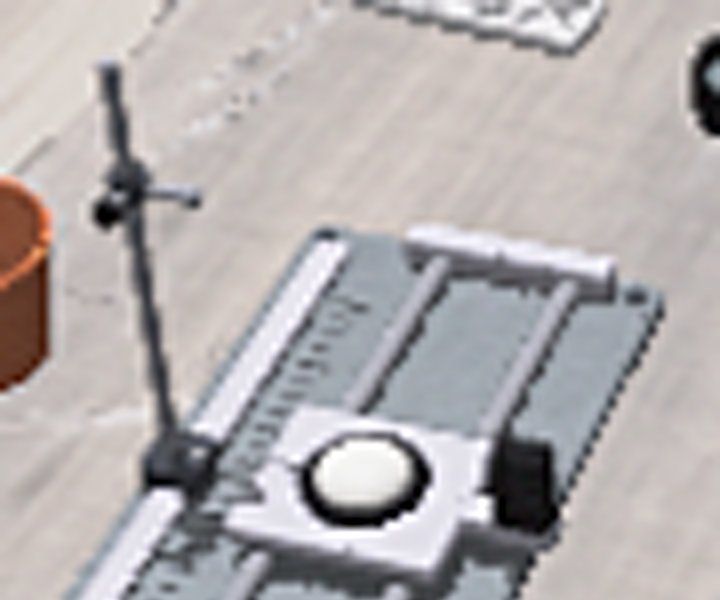

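Run:
```python
from h import *
np.set_printoptions(precision=1,suppress=True)
th=np.radians(4.5); ex=np.array([np.cos(th),np.sin(th)]); ey=np.array([-ex[1],ex[0]])
T=lambda x,y:("top",230+(x+.5)/8-.5,155+(y+.5)/8-.5)
S=lambda x,y:("side",240+(x+.5)/8-.5,185+(y+.5)/8-.5)
def pl(a,c,off):
    o,d=ray(*a); s=(off-(o[:2]-c)@ex)/(d[:2]@ex); p=o+s*d; return (p[:2]-c)@ey,p[2]
for zn in(37,):
    ct=onz(*T(327,269),zn)[:2]; cs=onz(*S(366,479),zn)[:2]; print(zn,ct,cs)
    print("plate corners top",np.mean([onz(*T(*p),32)[:2] for p in((248,188),(401,178),(409,350),(261,361))],0),"side",np.mean([onz(*S(*p),32)[:2] for p in((308,404),(226,523),(437,570),(497,432))],0))
    for nm,p,o in(("tip",(194,199),55),("ptop",(109,66),80),("pmid",(150,300),80),("plow",(165,400),80)): print("side",nm,pl(S(*p),cs,o))
    for nm,p,z in(("tip",(283,192),156),("ptop",(276,52),208)):
        w=onz(*T(*p),z)[:2]-ct; print("top",nm,w@ex,w@ey)
```

```text
37 [586.6 -11.6] [583.5  -6. ]
plate corners top [587.2 -12.2] side [585.7 -10. ]
side tip (np.float64(-0.4579030052680735), np.float64(155.57065686454405))
side ptop (np.float64(0.5499234816727192), np.float64(208.7135327193365))
side pmid (np.float64(-1.483632065821113), np.float64(102.83480887444853))
side plow (np.float64(-0.5852000680887492), np.float64(55.15963395119718))
top tip 20.113258785788418 1.9583964543021377
top ptop 71.11087612751123 -6.327994475486596
```

The pointer and cabochon agree along y within about 1 mm in the side view, so the carriage stays. Next is the loupe.

Run:
```python
from bench import telemetry as t
s=t.sense();p=s["tool_pos"];print(s["time"],p,s["tcp_rot"],s["finger_gap"])
a=__import__("math").radians(6.5);import math
d=[481.4-p[0],-328.2-p[1]];print("tool dx,dy /50:",(d[0]*math.cos(a)+d[1]*math.sin(a))/50,(d[0]*math.sin(a)-d[1]*math.cos(a))/50)
```

```text
7.35 [ 540.6670411  -263.56370505  149.93897026] [ 1.79999688e+02 -7.98532311e-03  4.59504048e+00] 51.037335691506215
tool dx,dy /50: -1.3240620064796185 1.1502316798556078
```

```bash
python3 -m jog '[[[0,0,0,0,0,-0.0054,0.6],[-0.44,0.38,0,0,0,0,0.6],[-0.44,0.38,0,0,0,0,0.6],[-0.44,0.39,0,0,0,0,0.6],[0,0,0.8,0,0,0,0.6],[0,0,0.8,0,0,0,0.6],[0,0,0,0,0,0,0.6],[0,0,0,0,0,0,0.6]]]'
python3 - <<'E'
from bench import snapshot
import cv2
p,_=snapshot("side"); cv2.imwrite("pics/side5.png",p[:,:,::-1]); a=cv2.resize(p[130:230,300:400,::-1],None,fx=5.5,fy=5.5,interpolation=2); cv2.imwrite("pics/c7.png",a)
E
```

```text
time: 8.35
tool_pos: [482.1, -329.5, 71.4]
tcp_rot: [179.9, -0.1, 6.5]
ft_force: [-0.0, 1.1, 0.7]
finger_gap: 51.2
```

View pics/c7.png

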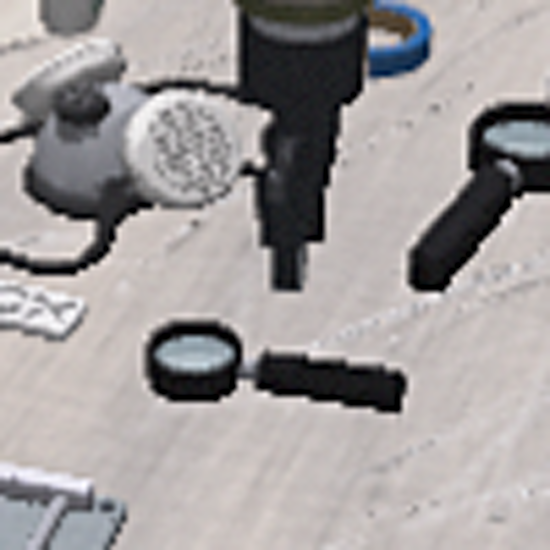

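The gripper stands over the handle's lens-side part, at crop (290,370). I'll descend, grip and lift.

```bash
python3 -m jog '[[[0,0,0.4,0,0,0,0.6],[0,0,0.4,0,0,0,0.6],[0,0,0.35,0,0,0,0.6],[0,0,0.17,0,0,0,0.6],[0,0,0,0,0,0,0.6],[0,0,0,0,0,0,0.6]]]'; python3 -m jog '[[[0,0,0,0,0,0,0],[0,0,0,0,0,0,0],[0,0,0,0,0,0,0],[0,0,0,0,0,0,0],[0,0,0,0,0,0,0],[0,0,0,0,0,0,0],[0,0,0,0,0,0,0]]]' 80;  python3 -m jog '[[[0,0,-0.4,0,0,0,0],[0,0,-0.8,0,0,0,0],[0,0,-0.8,0,0,0,0],[0,0,-0.8,0,0,0,0],[0,0,-0.4,0,0,0,0],[0,0,0,0,0,0,0],[0,0,0,0,0,0,0],[0,0,0,0,0,0,0]]]'
```

```text
time: 9.15
tool_pos: [481.8, -329.5, 4.4]
tcp_rot: [180.0, -0.0, 6.5]
ft_force: [-0.4, -0.5, 0.8]
finger_gap: 51.5
time: 10.02
tool_pos: [481.4, -329.1, 3.8]
tcp_rot: [-180.0, 0.0, 6.5]
ft_force: [0.0, -0.5, 0.6]
finger_gap: -0.1
time: 11.02
tool_pos: [480.4, -328.3, 161.5]
tcp_rot: [-179.8, 0.1, 6.5]
ft_force: [0.5, -0.0, -0.0]
finger_gap: -0.1
```

Gap -0.1 means the grip missed. I'll measure where the loupe is now with depth before viewing anything.

Run:
```python
from bench import snapshot
from h import *
np.set_printoptions(precision=1,suppress=True)
for n in("top","side"):
    p,d=snapshot(n); cv2.imwrite(f"pics/{n}6.png",p[:,:,::-1]); W=cloud(n,d); x,y,z=W[...,0],W[...,1],W[...,2]; g=p.max(2)
    m=(abs(y+325)<60)&(x>380)&(x<620)&(z<45)&(g<75); P=W[m]; print(n,m.sum(),P.min(0),P.max(0))
    h=P[P[:,0]<495]; 
    if len(h): print("handle",len(h),h.mean(0),h.min(0),h.max(0))
p=cv2.imread("pics/side6.png")[130:230,300:400]; q=cv2.imread("pics/top6.png")[170:250,320:400]
cv2.imwrite("pics/c8.png",np.hstack([cv2.resize(p,(400,400),interpolation=2),cv2.resize(q,(400,400),interpolation=2)]))
```

```text
top 45 [ 417.7 -343.9   17.7] [ 458.9 -328.2   32.9]
handle 45 [ 437.  -336.6   26.1] [ 417.7 -343.9   17.7] [ 458.9 -328.2   32.9]
side 313 [ 414.2 -353.1   -0.9] [ 578.9 -288.9   29. ]
handle 163 [ 452.9 -326.4   16.7] [ 414.2 -343.5   -0.9] [ 494.  -316.6   29. ]
```

View pics/c8.png

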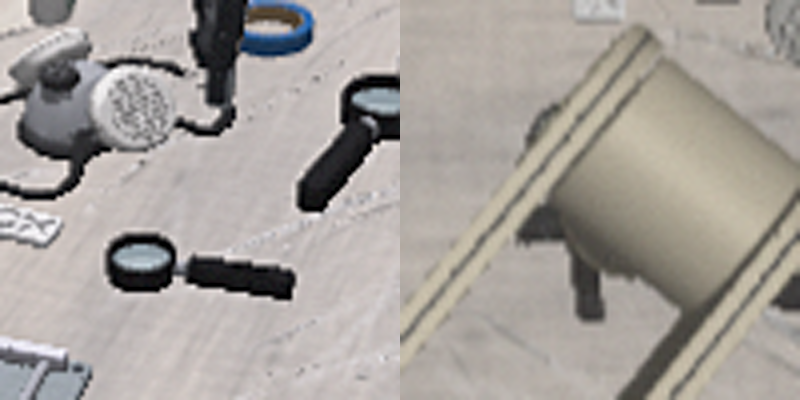

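Run:
```python
from h import *
np.set_printoptions(precision=1,suppress=True)
from bench import telemetry as t
s=t.sense(); print(s["tool_pos"],s["tcp_rot"],s["joint_pos"])
P=[s["tool_pos"],[481.4,-329,13],[549,-320.5,13],[455,-330,26]]
print("side",pix("side",P),(pix("side",P)-[300,130])*4); print("top",pix("top",P),(pix("top",P)-[320,170])*5+[400,0])
```

```text
[ 480.6 -328.6  162.1] [-179.9    0.1    6.5] [-39.4   6.3  91.3  -0.   82.6  44.1]
side [[354.8 161.7]
 [353.7 198.1]
 [335.  195.5]
 [361.  196.5]] [[219.  126.8]
 [214.9 272.4]
 [140.  261.9]
 [244.2 266. ]]
top [[358.3 214.6]
 [354.7 216.2]
 [352.3 198.4]
 [355.3 223.1]] [[591.6 223. ]
 [573.5 230.9]
 [561.5 142.1]
 [576.6 265.3]]
```

Run:
```python
from bench import snapshot
from h import *
np.set_printoptions(precision=1,suppress=True)
p,d=snapshot("side"); W=cloud("side",d); x,y,z=W[...,0],W[...,1],W[...,2]
m=(abs(x-480)<45)&(abs(y+328)<60)&(z>100)&(z<300)
for r in range(130,172):
    k=m[r]; 
    if k.any(): print(r,np.nonzero(k)[0].min(),np.nonzero(k)[0].max(),W[r][k].mean(0),p[r][k].mean(0))
```

```text
130 348 361 [ 474.8 -301.6  290.7] [36.  36.4 39.9]
131 348 360 [ 475.5 -298.9  288.4] [35.5 36.2 39. ]
132 348 361 [ 475.6 -304.4  282.5] [48.2 47.3 50.5]
133 349 361 [ 474.  -306.5  278.4] [44.5 44.8 47.4]
134 349 361 [ 473.5 -303.7  276.4] [46.8 47.3 50.2]
135 349 360 [ 474.1 -300.7  274.3] [39.8 40.1 42.7]
136 349 360 [ 474.5 -301.9  270.2] [38.2 38.8 42. ]
137 347 360 [ 474.9 -294.   270.5] [51.1 49.8 51.7]
138 348 360 [ 472.3 -294.5  267.3] [32.8 33.3 36.9]
139 347 360 [ 472.5 -293.9  264.1] [43.4 43.5 45.6]
140 351 359 [ 469.9 -301.2  257.5] [38.  37.7 40.4]
141 347 359 [ 474.6 -289.   259.2] [44.9 44.3 46.9]
142 348 359 [ 473.6 -291.   255. ] [38.6 39.1 40.6]
143 348 359 [ 474.7 -294.3  249.6] [37.6 38.6 40.8]
144 348 358 [ 475.9 -293.   246.6] [34.1 32.9 36.5]
145 349 358 [ 476.2 -298.9  240.1] [32.1 33.2 35.7]
146 349 358 [ 477.  -301.4  235.1] [31.2 31.5 34.3]
147 351 358 [ 477.6 -313.4  225.3] [51.1 50.8 53.6]
148 351 358 [ 479.9 -320.6  217.6] [60.5 60.5 64. ]
149 351 358 [ 479.7 -320.3  214.1] [56.6 58.4 61.1]
150 351 358 [ 479.5 -319.9  210.8] [54.9 55.5 59.1]
151 351 358 [ 480.4 -322.8  205.4] [53.4 53.6 56.9]
152 351 358 [ 479.3 -319.6  203.6] [57.6 58.5 61.5]
153 351 358 [ 479.4 -320.1  199.7] [58.9 58.5 60.8]
154 351 357 [ 480.6 -319.   196.3] [44.3 45.  49.7]
155 351 357 [ 480.5 -318.9  192.7] [48.3 50.  53.9]
156 352 356 [ 481.3 -321.4  187.5] [97.  96.8 98.4]
```

Run:
```python
from h import *
np.set_printoptions(precision=1,suppress=True)
d=np.load("side1.npy"); p=cv2.imread("pics/side1.png"); W=cloud("side",d); x,y,z=W[...,0],W[...,1],W[...,2]
m=(abs(x-526)<45)&(abs(y+77)<65)&(z>90)&(z<260)
for r in range(180,225,2):
    k=m[r]
    if k.any(): print(r,np.nonzero(k)[0].min(),np.nonzero(k)[0].max(),W[r][k].mean(0))
print(np.nanmin(z[m]))
# bias checks at heights: post-top
from bench import telemetry as t
print(t.sense()["ft_force"])
```

```text
180 305 318 [519.1 -74.4 237.7]
182 306 317 [519.7 -74.8 230.7]
184 306 317 [520.8 -81.5 219.6]
186 300 317 [518.  -56.5 229.5]
188 297 317 [522.3 -51.1 225.4]
190 297 317 [522.5 -50.9 218.9]
192 297 317 [523.7 -52.9 210.6]
194 298 316 [523.3 -50.8 205.4]
196 298 310 [520.8 -26.2 215.9]
198 302 310 [522.8 -41.  198.7]
200 303 310 [521.6 -41.  192.2]
202 303 310 [521.2 -41.5 185.1]
204 303 310 [522.7 -41.5 177.9]
206 305 309 [523.5 -45.3 168. ]
164.1086783324822
[ 0.5 -1.   0.3]
```

Depth in two poses puts the fingertips about 24 mm higher than the reported TCP. At reported z = 4 the fingers therefore shut above the handle, which explains the clean miss; the loupe hasn't moved. I'll go about 22 mm lower while watching the force.

```bash
python3 -m jog '[[[0,0,0.6,0,0,0,0.6],[0,0,0.8,0,0,0,0.6],[0,0,0.8,0,0,0,0.6],[0,0,0.6,0,0,0,0.6],[0,0,0.3,0,0,0,0.6],[0,0,0.1,0,0,0,0.6],[0,0,0,0,0,0,0.6],[0,0,0,0,0,0,0.6]]]'; python3 -m jog '[[[0,0,0.1,0,0,0,0.6],[0,0,0.1,0,0,0,0.6],[0,0,0.1,0,0,0,0.6],[0,0,0.06,0,0,0,0.6],[0,0,0,0,0,0,0.6]]]'
python3 - <<'E'
from bench import snapshot
from h import *
np.set_printoptions(precision=1,suppress=True)
p,d=snapshot("side"); cv2.imwrite("pics/side7.png",p[:,:,::-1]); W=cloud("side",d); x,y,z=W[...,0],W[...,1],W[...,2]
m=(abs(x-480)<25)&(abs(y+300)<25)&(z>-5)&(z<100)&(p.max(2)<110)
for r in range(170,212,2):
    k=m[r]
    if k.any(): print(r,np.nonzero(k)[0].min(),np.nonzero(k)[0].max(),W[r][k].mean(0))
E
```

```text
time: 12.18
tool_pos: [482.3, -329.9, 5.3]
tcp_rot: [179.9, -0.1, 6.5]
ft_force: [0.0, -1.2, -0.1]
finger_gap: 51.1
time: 12.8
tool_pos: [481.1, -328.9, -14.7]
tcp_rot: [-180.0, 0.0, 6.5]
ft_force: [0.2, -0.0, 0.0]
finger_gap: 51.0
182 348 356 [ 480.4 -303.4   97.3]
184 354 357 [ 469.  -306.9   89.8]
186 354 357 [ 468.6 -308.2   80.9]
188 354 356 [ 467.6 -298.4   79.3]
190 354 355 [ 469.2 -298.5   70.6]
192 348 355 [ 476.8 -290.1   66.1]
194 348 355 [ 473.7 -283.8   62.7]
196 347 354 [ 480.  -297.8   43.5]
198 347 360 [ 475.5 -308.7   28.7]
200 347 359 [ 476.8 -307.8   20.4]
202 349 359 [ 471.9 -303.7   15.9]
```

```bash
python3 -m jog '[[[0,0,0.06,0,0,0,0.6],[0,0,0,0,0,0,0],[0,0,0,0,0,0,0],[0,0,0,0,0,0,0],[0,0,0,0,0,0,0],[0,0,0,0,0,0,0],[0,0,0,0,0,0,0]]]' 80
```

```text
time: 13.72
tool_pos: [481.6, -329.3, -16.9]
tcp_rot: [180.0, -0.0, 6.5]
ft_force: [-1.0, 0.4, 4.7]
finger_gap: 18.4
```

The loupe is gripped (gap 18.4). The lens middle is at z = 13 here, so it needs to rise 143 mm. I'll lift, then travel.

```bash
python3 -m jog '[[[0,0,-0.2,0,0,0,0],[0,0,-0.5,0,0,0,0],[0,0,-0.7,0,0,0,0],[0,0,-0.7,0,0,0,0],[0,0,-0.5,0,0,0,0],[0,0,-0.26,0,0,0,0],[0,0,0,0,0,0,0],[0,0,0,0,0,0,0]]]';python3 -m jog '[[[0.05,-0.2,0,0,0,0,0],[0.12,-0.5,0,0,0,0,0],[0.18,-0.78,0,0,0,0,0],[0.18,-0.78,0,0,0,0,0],[0.18,-0.78,0,0,0,0,0],[0.18,-0.78,0,0,0,0,0],[0.18,-0.78,0,0,0,0,0],[0.18,-0.78,0,0,0,0,0],[0.1,-0.4,0,0,0,0,0],[0.05,-0.2,0,0,0,0,0],[0,0,0,0,0,0,0],[0,0,0,0,0,0,0]]]'
cat > chk2.py <<'E'
from bench import snapshot, telemetry
from h import *
import sys
np.set_printoptions(precision=1,suppress=True)
s=telemetry.sense(); print(s["time"],s["tool_pos"],s["tcp_rot"],s["finger_gap"],s["ft_force"])
for n in("top","side"):
    p,d=snapshot(n); cv2.imwrite(f"pics/{n}_{sys.argv[1]}.png",p[:,:,::-1]); W=cloud(n,d); x,y,z=W[...,0],W[...,1],W[...,2]
    m=(abs(x-588)<55)&(abs(y+10)<55)&(abs(z-156)<25)&(p.max(2)<110)&(np.hypot(x-585,y+10)<44); P=W[m]; print(n,m.sum(),P.mean(0),P.min(0),P.max(0))
    t=P[P[:,2]>P[:,2].max()-12]
    c,r=cv2.minEnclosingCircle(P[:,:2].astype(np.float32)); print("circle",c,r)
    if n=="side": print("z plane",np.linalg.lstsq(np.c_[P[:,0]-585,P[:,1]+10,np.ones(len(P))],P[:,2],rcond=None)[0])
a=cv2.resize(cv2.imread(f"pics/side_{sys.argv[1]}.png")[170:250,240:350],None,fx=5,fy=5,interpolation=2)
b=cv2.resize(cv2.imread(f"pics/top_{sys.argv[1]}.png")[155:205,255:325],None,fx=5,fy=5,interpolation=2)
o=np.zeros((660,550,3),np.uint8);o[:400]=a;o[405:655,:350]=b;o=o[:660];cv2.imwrite(f"pics/z_{sys.argv[1]}.png",cv2.resize(o,(500,600)))
E
python3 chk2.py 8
```

```text
time: 14.72
tool_pos: [480.6, -328.5, 124.2]
tcp_rot: [-179.9, 0.1, 6.5]
ft_force: [-0.0, -1.0, -1.9]
finger_gap: 17.9
time: 16.23
tool_pos: [517.1, -24.9, 125.6]
tcp_rot: [180.0, 0.0, 6.4]
ft_force: [0.2, -0.2, -1.3]
finger_gap: 18.2
16.225 [517.1 -24.9 125.6] [180.    0.    6.4] 18.1691713947343 [ 0.2 -0.2 -1.3]
top 14 [612.1 -15.5 166.9] [609.8 -30.5 159. ] [614.3  -3.6 172.5]
circle (610.0050659179688, -17.096492767333984) 13.452432632446289
side 246 [579.6  -7.6 158.6] [543.4 -46.5 140.7] [616.3  17.4 169.5]
circle (579.9978637695312, -17.78403091430664) 36.66722869873047
z plane [  0.1  -0.1 159.1]
```

View pics/z_8.png

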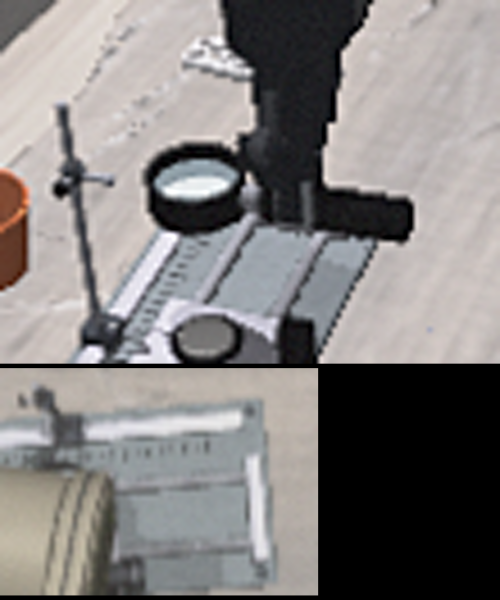

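The side crop shows the loupe level, held at about pointer height, short of the cabochon in y. The top view is blocked by the arm. I'll measure the ring silhouette in the side view relative to the cabochon and tip in that same view.

```bash
cat > chk3.py <<'E'
from bench import snapshot, telemetry
from h import *
np.set_printoptions(precision=1,suppress=True)
s=telemetry.sense(); print(s["time"],s["tool_pos"],s["tcp_rot"],s["finger_gap"])
p,d=snapshot("side"); W=cloud("side",d); x,y,z=W[...,0],W[...,1],W[...,2]; g=p.max(2)
v,u=np.nonzero((g<70)&(abs(z-156)<30)); k=(u>260)&(u<310)&(v>195)&(v<235); u,v=u[k],v[k]
cols=np.bincount(u,minlength=640); print("cols",[(i,cols[i],v[u==i].min(),v[u==i].max()) for i in range(265,305) if cols[i]])
# predicted silhouette for lens centre from TCP estimate
a=np.linspace(0,2*np.pi,60); yaw=np.radians(s["tcp_rot"][2]); t=s["tool_pos"]
L=np.r_[t[:2]+68*np.array([np.cos(yaw),np.sin(yaw)])+[0,1.1],t[2]+29.9]; print("lens est",L)
R=np.array([[L[0]+32*np.cos(b),L[1]+32*np.sin(b),L[2]+h] for h in(-13,13) for b in a]); q=pix("side",R); print("pred bbox",q.min(0),q.max(0))
E
python3 chk3.py
```

```text
16.325 [517.2 -25.  125.7] [180.    0.    6.4] 18.36461192969951
cols [(272, np.int64(4), np.int64(207), np.int64(210)), (273, np.int64(11), np.int64(206), np.int64(216)), (274, np.int64(10), np.int64(205), np.int64(218)), (275, np.int64(10), np.int64(204), np.int64(219)), (276, np.int64(7), np.int64(204), np.int64(219)), (277, np.int64(11), np.int64(203), np.int64(220)), (278, np.int64(10), np.int64(203), np.int64(220)), (279, np.int64(10), np.int64(202), np.int64(220)), (280, np.int64(10), np.int64(202), np.int64(221)), (281, np.int64(10), np.int64(202), np.int64(221)), (282, np.int64(10), np.int64(202), np.int64(221)), (283, np.int64(10), np.int64(202), np.int64(220)), (284, np.int64(10), np.int64(202), np.int64(220)), (285, np.int64(10), np.int64(202), np.int64(220)), (286, np.int64(10), np.int64(202), np.int64(220)), (287, np.int64(10), np.int64(202), np.int64(220)), (288, np.int64(11), np.int64(202), np.int64(219)), (289, np.int64(11), np.int64(203), np.int64(219)), (290, np.int64(10), np.int64(203), np.int64(218)), (291, np.int64(10), np.int64(204), np.int64(218)), (292, np.int64(12), np.int64(205), np.int64(217)), (293, np.int64(7), np.int64(206), np.int64(216)), (296, np.int64(1), np.int64(215), np.int64(215)), (297, np.int64(6), np.int64(212), np.int64(217)), (298, np.int64(8), np.int64(211), np.int64(218)), (299, np.int64(8), np.int64(211), np.int64(218)), (300, np.int64(8), np.int64(211), np.int64(218)), (301, np.int64(7), np.int64(212), np.int64(218)), (302, np.int64(7), np.int64(212), np.int64(218)), (303, np.int64(7), np.int64(212), np.int64(218)), (304, np.int64(9), np.int64(203), np.int64(218))]
lens est [584.8 -16.3 155.6]
pred bbox [271.1 200.2] [294.8 221.6]
```

The estimates agree: the lens needs about +7 mm in y and +0.4 mm in x. Its height of 155.6 is right. I'll correct that and check again.

```bash
python3 -m jog '[[[0.012,-0.07,0,0,0,0,0],[0.012,-0.07,0,0,0,0,0],[0,0,0,0,0,0,0],[0,0,0,0,0,0,0],[0,0,0,0,0,0,0],[0,0,0,0,0,0,0],[0,0,0,0,0,0,0],[0,0,0,0,0,0,0]]]'; python3 chk3.py; python3 chk2.py 9
```

```text
time: 17.38
tool_pos: [517.7, -17.1, 125.8]
tcp_rot: [-180.0, -0.0, 6.5]
ft_force: [0.1, 0.4, -1.1]
finger_gap: 17.7
17.375 [517.7 -17.1 125.8] [-180.    -0.     6.5] 17.70828908251218
cols [(271, np.int64(9), np.int64(208), np.int64(216)), (272, np.int64(11), np.int64(207), np.int64(219)), (273, np.int64(10), np.int64(206), np.int64(220)), (274, np.int64(11), np.int64(205), np.int64(221)), (275, np.int64(11), np.int64(205), np.int64(221)), (276, np.int64(9), np.int64(204), np.int64(221)), (277, np.int64(10), np.int64(204), np.int64(222)), (278, np.int64(10), np.int64(204), np.int64(222)), (279, np.int64(10), np.int64(204), np.int64(222)), (280, np.int64(10), np.int64(203), np.int64(222)), (281, np.int64(10), np.int64(203), np.int64(222)), (282, np.int64(10), np.int64(203), np.int64(222)), (283, np.int64(10), np.int64(203), np.int64(222)), (284, np.int64(10), np.int64(203), np.int64(222)), (285, np.int64(11), np.int64(203), np.int64(221)), (286, np.int64(10), np.int64(204), np.int64(221)), (287, np.int64(11), np.int64(204), np.int64(221)), (288, np.int64(10), np.int64(204), np.int64(
[... 457 characters left out ...]
, (300, np.int64(8), np.int64(213), np.int64(220)), (301, np.int64(7), np.int64(214), np.int64(220)), (302, np.int64(8), np.int64(205), np.int64(220)), (303, np.int64(9), np.int64(205), np.int64(220)), (304, np.int64(9), np.int64(212), np.int64(220))]
lens est [585.3  -8.3 155.7]
pred bbox [269.5 201.7] [293.4 223.2]
17.425 [517.7 -17.1 125.8] [-180.    -0.     6.5] 18.412382121706905 [-0.4  0.7 -0.5]
top 15 [612.4  -9.  165.7] [610.  -23.9 152.8] [614.1   3.5 174.2]
circle (611.7639770507812, -10.208921432495117) 13.779850959777832
side 252 [580.4  -0.5 158.8] [541.6 -39.4 142.9] [617.2  25.8 170.2]
circle (579.3255615234375, -8.65369701385498) 37.885501861572266
z plane [  0.1  -0.1 160. ]
```

View pics/z_9.png

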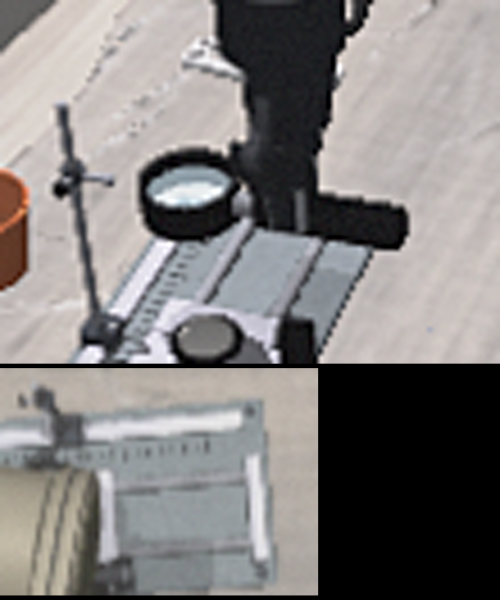

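Estimates of the remaining y error run from -2 to +3 mm and average about 0. Height is within about 1 mm and the loupe is level. I'll hand it in.

```bash
python3 -c "
from bench import job; print(job.hand_in())"
```

```text
the job is handed in; nothing more can be done
None
```

The cabochon is opposite the pointer and the arm is holding the loupe level above it at focal height. I handed the job in at about 17.5 s; no verdict was reported.

**What I did:** I gripped the fin and slid the carriage about 62.5 mm along slide +y, then let go. Then I picked up the small loupe by its handle, lifted it 143 mm and moved the lens over the cabochon.

**Last checks**
- **Carriage:** the cabochon and pointer agree along the slide to within about 1 mm in the side view. The top view also agreed to about 1 mm, but with more noise.
- **Lens:** I estimate it at (585.3, -8.3, 155.7), against the cabochon at about (585.3, -9.6) and a pointer height of about 156.
- **Handle grip:** the gap was about 18 mm, the tool was level to within 0.1° and the outside force stayed under 2 N.

**What failed or disagreed**
- **Missed grasp:** the first try at the loupe closed on nothing. The fingertips showed about 24 mm higher in the depth images than the reported tool position. The loupe did not move, and going 21 mm lower worked.
- **Camera disagreement:** the two cameras differ by about 6 mm in y. I used their average, which matched where the fin was gripped.
- **Lens offset uncertain:** the arm hid most of the lens from the top camera at the end. The remaining y estimates ran from about -2 to +3 mm, so I made no further correction.
- **Bystanders:** I did not re-measure the vials or the strip mould, but no move went near them.

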